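Rake a heap of plastic chunks into an even layer in the drying tray

ROBOT

A 7-joint arm with a two-finger parallel gripper is mounted at the origin on the work surface. World frame = base frame: x ahead of the robot, y to its left, z up, the work surface at z = 0. Lengths are in mm, angles in rad, forces in N, time in s.
With the tool pointing down it reaches from about 425 to 950 mm from the base axis. Payload 4.7 kg.
Tool frame: the origin (TCP) lies midway between the tips of the shut fingers; the grasp point (between the pads) lies 19 mm behind it (r.grip_point_offset is the distance from the TCP to the grasp point, in mm); z points along the fingers, y is the line along which they close (so a half turn about z gives the same grasp; the last joint's range is limited). The gripper opens to 85 mm and grips with 20 to 120 N. Pads are 22 mm wide; open, the fingers measure 114 mm over their backs; the gripper's body (76 mm by 85 mm) begins 54 mm behind the grasp point. The pads swing forward as they close: fully open they stand 13 mm farther back than shut.
Start: joints at [1.159, 0.469, -0.049, 1.532, 0.024, 1.141, -0.082], TCP at [252.172, -626.145, 231.335] pointing down, gripper open.
Joint ranges: [-2.59, 2.59], [-0.33, 1.99], [-1.39, 1.29], [0.1, 2.45], [-1.04, 4.18], [0.21, 1.99], [-2.66, 2.66]. Speed limits (rad/s): [2.57, 2.57, 3.14, 3.14, 3.14, 3.14, 3.14].

INTERFACE

Orientations are given as a unit quaternion [x, y, z, w].
In Python, from workcell import status, viewer, ticket, r gives the robot as it stands. The module is installed in compiled form; this text tells all that it offers.
- The arm moves only by the shell command python3 -m inch 'ROWS' [FORCE]. ROWS is JSON, a list of rows, each a list of 3 entries, a list of its own where there are three numbers: the shift along the tool's x, y, z in units of 60 mm (1.0 is 60 mm), then the turn about the tool's z in units of 8 degrees (1.0 is 8 degrees), then the closure, from -1 (fully open) to 1 (shut). In form: [[[tx, ty, tz], twist, gripper], ...]. A call has 1 to 8 rows; each row shifts and turns the commanded pose from where the row before left it, along the tool's axes as they then stand; what a row does not reach is not made up. A row lasts 1/8 s, in which the tool goes at most 62.5 mm and 10.7 degrees, less where a joint would pass 70% of its speed; a pose out of reach is approached as far as the arm can. A call is refused whole if a number of a shift passes 1 or a number of a turn 1, either way. A call with a gripper value outside its range is refused whole. The fingers move at their own pace and stop on an object; FORCE is the grip in N (left out, the last holds). Time passes only in rows, so rows that do not move let the fingers close. It gives the time, the measured TCP pose, the force, the opening and the grip force at its end, in the units of the state.
- status.state(): the state, without advancing time (a new reading comes with each control period).
- viewer.capture(name): name is "side" or "top" or "wrist"; returns a dict with "frame" (480x640x3 uint8, blue, green, red), "range_z" (480x640 float32, mm along the optical axis (not along the pixel's ray), 0 where there is no reading), "fx", "fy", "cx", "cy" (pixels), "world_from_camera" (4x4, takes a point from camera to world coordinates). Camera axes: x right, y down, z forward; pixel columns grow to the right and rows downward; lengths in mm; the calibration is good to about 2 mm. A picture is of the moment at which its call begins.
- ticket.finish_job(): hands the job in; it is judged then, once.
The state is a dict: "time_s": time; "joints": joint angles; "dq": joint speeds; "tau": joint torques, N m; "position": TCP position; "orientation": TCP orientation; "ft_force": force on the tool from outside, world axes, zero at the start; "torque": the same for the moment, N m; "gripper_width": finger opening in mm; "grasp_force": force on a finger pad.
Only numpy, scipy, OpenCV 4.12 (cv2) and the standard library are available. Lean on these libraries where they do the work, as an engineer would, in place of code of your own. Each camera call takes 0.05 s, during which the arm holds its last target. There are 200 camera calls.

TASK

Take the rake from its rest and rake the white plastic chunks heaped at one end of the drying tray into an even single layer over the tray's whole length, two or three chunks in each third, then hang the rake back in its rest. Stroke with the teeth riding lightly on the tray floor well into the empty-end third, feeling for the floor's unknown slope and never bearing down on the tray with more than 15 N, and move the chunks with the rake, not with the fingers. Leave the remote control, the glass dish and the steel cone where they are.

Things in the scene. Friction and masses are not known exactly. Their poses are not given: they have to be found in the camera images.
- tray: Fixed open aluminium tray, inside 320 mm long (its x) by 130 mm wide (y), walls 4 mm thick, tops 70 mm above the bench. Origin: centre of its underside on the bench, z up; +x runs lengthwise from the heaped end (x=-160) to the empty end (x=+160). From x=-160 to -40 mm the floor is level, 30 mm above the underside; beyond is a sloping drain plate (see tray_hinge). Over 15 N is too hard on it.
- tray_hinge (a point): Middle of the joint line at tray x=-40 mm, on the floor surface, where the drain plate begins. The flat plate runs to x=+160 mm; its slope varies and is NOT reported: its far end lies 16 mm below to 16 mm above the level floor; it keeps its slope under load. The whole floor, level part too, rests on soft pads and gives straight down about 0.2 mm per newton (12 mm at most).
- rake: Hand rake, 0.18 kg, hanging upright in its rest. Origin: middle of the line of tooth tips; z up the handle, y along the head, x the raking direction. 7 steel teeth 4 mm thick (x), 6 mm wide, 17 mm apart, 60 mm long, outer faces at y=+-54; head bar 14 mm thick, 150 mm long, z=60 to 74; handle block 16 mm (x) by 30 mm (y), z=74 to 140, to be gripped across its 16 mm.
- rest: Fixed white rest: base 60 by 170 mm, two posts 12 mm wide at y=+-69 mm; their tops, 70 mm up, carry the ends of the rake's head bar between cheeks 21 mm apart in x, 8 mm high. Origin: centre of its underside on the bench, z up, y along the head. With the rake hung in it, the rake's origin is 10 mm above this origin, axes parallel.
- chunk1: White moulded plastic chunk 22 by 22 mm, 18 mm thick, about 16 g, one of seven alike. Origin: centre of its underside, z through its thickness. At the start in the front row of the heap, on the level floor around tray x = -59 mm.
- chunk2: White moulded plastic chunk 22 by 22 mm, 18 mm thick, about 16 g, one of seven alike. Origin: centre of its underside, z through its thickness. At the start in the front row of the heap, on the level floor around tray x = -59 mm.
- chunk3: White moulded plastic chunk 22 by 22 mm, 18 mm thick, about 16 g, one of seven alike. Origin: centre of its underside, z through its thickness. At the start it lies on top of chunk1 and/or chunk2 (second layer).
- chunk4: White moulded plastic chunk 22 by 22 mm, 18 mm thick, about 16 g, one of seven alike. Origin: centre of its underside, z through its thickness. At the start in the middle row of the heap, on the level floor around tray x = -102 mm.
- chunk5: White moulded plastic chunk 22 by 22 mm, 18 mm thick, about 16 g, one of seven alike. Origin: centre of its underside, z through its thickness. At the start in the middle row of the heap, on the level floor around tray x = -102 mm.
- chunk6: White moulded plastic chunk 22 by 22 mm, 18 mm thick, about 16 g, one of seven alike. Origin: centre of its underside, z through its thickness. At the start in the back row of the heap, on the level floor around tray x = -145 mm.
- chunk7: White moulded plastic chunk 22 by 22 mm, 18 mm thick, about 16 g, one of seven alike. Origin: centre of its underside, z through its thickness. At the start in the back row of the heap, on the level floor around tray x = -145 mm.
- remote: Bystander: white remote control 45 by 130 by 18 mm, lying flat; origin centre of its underside.
- dish: Bystander: shallow glass dish, 90 mm across, 16 mm high; origin centre of its underside.
- cone: Bystander: small steel cone weight, 44 mm across, 62 mm high, upright; origin centre of its underside.
Not all that is in view belongs to the job. What is shaped like the rake but blue is not meant. What is shaped like the chunk5 but turquoise is not meant.

How it is judged:
By the outcome, as a careful person would: the job done as asked, in the order asked, and still so for the second after the job is handed in, with the robot touching nothing.
It also fails if it takes over 72 s, if anything falls off the work surface, if the arm or the gripper's body presses on something with over 40 N, if the wrist force passes 120 N, or if a joint passes its speed limit or range.

## Working session

There is one attempt and no reset: what is moved stays moved. The work goes in short steps, Python scripts to look and compute and a shell command to move; the robot and the scene stay as the last step left them, time stands still between calls to the robot, and variables do not carry over. Pictures are saved under pics/ and viewed, at most 10 in all, crops included, and the job is handed in when it is done.

```bash
mkdir -p pics
cat > h.py <<'E'
import numpy as np, cv2
from workcell import status, viewer, ticket, r
def cap(n,save=None):
    c=viewer.capture(n)
    if save: cv2.imwrite('pics/'+save,c['frame'])
    return c
def pts(c):
    z=c['range_z'];v,u=np.mgrid[:480,:640]
    P=np.stack([(u-c['cx'])/c['fx']*z,(v-c['cy'])/c['fy']*z,z,np.ones_like(z)],-1)
    W=P@c['world_from_camera'].T
    W=W[...,:3];W[z==0]=np.nan
    return W
E
python3 - <<'E'
from h import *
import pickle
for n in('top','side'):
    c=cap(n,n+'0.png');pickle.dump(c,open(n+'0.pkl','wb'));print(n,c['fx'],c['world_from_camera'].round(3).tolist())
s=status.state();print(s)
E
```

```text
top 448.9552863706253 [[-0.113, -0.973, 0.201, 355.874], [-0.994, 0.111, -0.02, -176.911], [-0.003, -0.202, -0.979, 999.17], [0.0, 0.0, 0.0, 1.0]]
side 516.3358736358808 [[-0.887, -0.228, 0.401, 194.521], [-0.461, 0.445, -0.768, 507.994], [-0.003, -0.866, -0.5, 516.613], [0.0, 0.0, 0.0, 1.0]]
{'time_s': 0.1, 'joints': array([ 1.15909777,  0.46939073, -0.04859425,  1.53355987,  0.02408792,
        1.14099173, -0.08231513]), 'dq': array([ 7.34611532e-05, -1.96722259e-03,  4.07490105e-04, -4.61504543e-03,
       -1.30022948e-03, -3.67459694e-05, -1.50464447e-03]), 'tau': array([ 1.28828957e-03, -5.11513031e+01, -4.71714057e-02, -2.38388979e+01,
        1.07326795e-02,  4.44143603e-03,  3.00348222e-05]), 'position': array([ 251.94798913, -625.6605201 ,  230.35234704]), 'orientation': array([ 9.81737875e-01,  1.90236608e-01, -1.92226428e-04, -8.61156699e-04]), 'ft_force': array([-0.02096261,  0.71299242, -0.20379685]), 'torque': array([ 0.01365856, -0.01129461, -0.05778392]), 'grasp_force': 0.0, 'gripper_width': 85.665600373208}
```

View pics/top0.png

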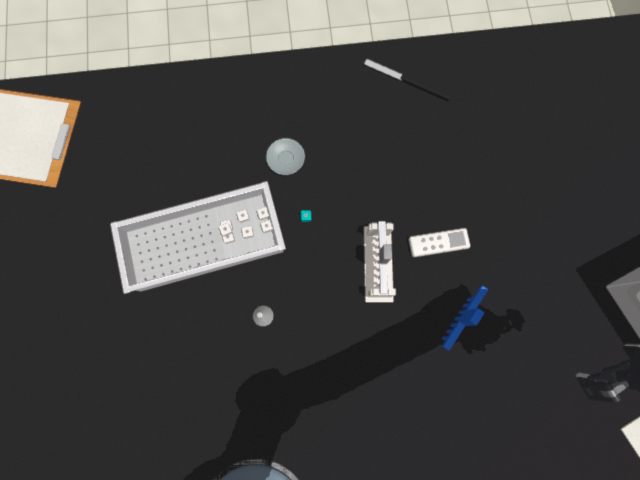

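View pics/side0.png

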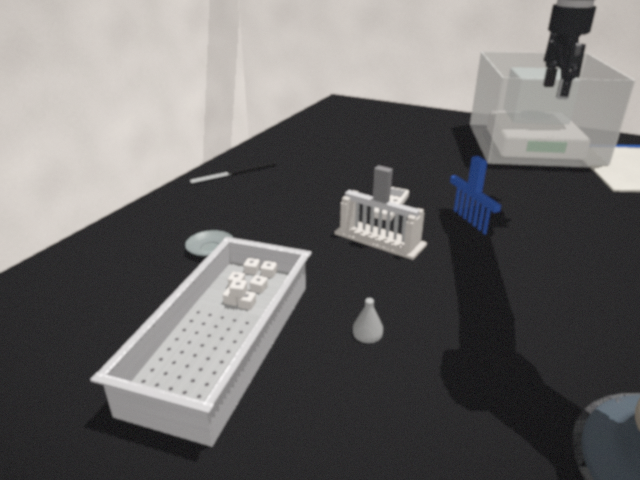

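The top view shows the tray centred near (198,237), with the heap at its right end around (245,225). The rake hangs in its rest near (379,262), the dish is at (286,157), the cone at (263,316) and the remote at (440,243). The side view agrees.

Run:
```python
from h import *
import pickle
c=pickle.load(open('top0.pkl','rb'));W=pts(c);Z=W[...,2]
def box(u0,u1,v0,v1,lo,hi):
    m=np.zeros(Z.shape,bool);m[v0:v1,u0:u1]=1
    m&=(Z>lo)&(Z<hi);return m
m=box(100,295,175,300,62,76)
p=W[m][:,:2].astype(np.float32);rect=cv2.minAreaRect(p);print('rim',len(p),rect,np.median(Z[m]))
# floor region
m2=box(100,295,175,300,12,64)&(c['frame'].min(2)>60)
ctr=np.array(rect[0])
print('bench z',np.nanmedian(Z[330:400,100:200]))
# rest/rake
m=box(355,405,210,310,130,170);q=W[m];print('handle',len(q),cv2.minAreaRect(q[:,:2].astype(np.float32)),np.median(q[:,2]))
m=box(355,405,210,310,65,100);q=W[m];print('bar',len(q),cv2.minAreaRect(q[:,:2].astype(np.float32)),np.percentile(q[:,2],[5,25,50,75,95]))
m=box(355,405,210,310,3,16);q=W[m];print('base',len(q),cv2.minAreaRect(q[:,:2].astype(np.float32)),np.median(q[:,2]))
m=box(250,278,300,330,8,80);q=W[m];print('cone',q.mean(0),q[:,2].max())
m=box(260,310,135,180,8,80);q=W[m];print('dish',len(q),q.mean(0))
m=box(405,475,222,262,8,80);q=W[m];print('rem',len(q),q.mean(0))
m=box(435,495,280,355,8,180);q=W[m];print('blue',len(q),q.mean(0),q.max(0),q.min(0))
for y,x in[(178,262)]:pass
import cv2
cv2.imwrite('pics/crop.png',cv2.resize(c['frame'][170:310,100:410],None,fx=2.55,fy=2.55,interpolation=cv2.INTER_CUBIC))
```

```text
rim 2790 ((582.227294921875, 63.267601013183594), (154.72743225097656, 345.04791259765625), 9.204206466674805) 70.36114972391817
bench z 0.6266607472392707
handle 158 ((490.58709716796875, -318.6327209472656), (16.063968658447266, 29.801929473876953), 83.37715148925781) 149.5394667812431
bar 641 ((489.6965026855469, -318.52044677734375), (49.94131851196289, 151.16957092285156), 84.11453247070312) [69.48648655 78.21441682 83.04814814 84.75969525 86.91330924]
base 1283 ((500.21002197265625, -323.2472229003906), (110.72682189941406, 228.1937713623047), 81.30366516113281) 6.059128768774826
cone [402.29681757 -55.52031586  30.69086128] 65.08628283054134
dish 777 [ 763.73704844 -137.48526754   12.899831  ]
rem 1177 [ 518.5948056  -458.20395765   17.9564478 ]
blue 887 [ 349.27014711 -466.94089047   84.06712598] [ 409.64599652 -415.07646981  142.82876094] [ 290.25739212 -524.36011485    8.00918592]
```

View pics/crop.png

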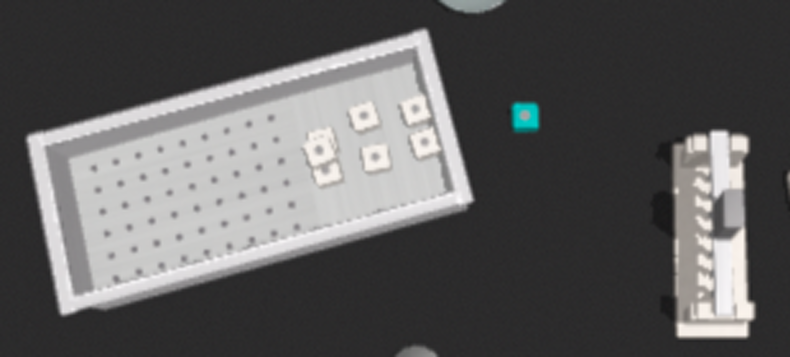

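The crop shows three chunks (one stacked) near (322,155), the middle pair at (365,115)/(375,157) and the back pair at (413,108)/(425,142). The hole pattern marks the drain plate on the left, so tray +x runs towards world +y.

```bash
cat >> h.py <<'E'
TC=np.array([582.2,63.3]);TY=np.radians(99.2)
TX=np.array([np.cos(TY),np.sin(TY)]);TYv=np.array([-TX[1],TX[0]])
def tray(p): d=np.asarray(p)[...,:2]-TC; return np.stack([d@TX,d@TYv],-1)
def fromtray(x,y=0): return TC+x*TX+y*TYv
def plan(xy,z,yaw=None):
    "units of total shift in tool axes at present yaw and turn; yaw = world angle (deg) of tool y"
    s=status.state();from scipy.spatial.transform import Rotation as R
    M=R.from_quat(s['orientation']).as_matrix();d=np.array([*xy,z])-s['position']
    a=np.degrees(np.arctan2(M[1,1],M[0,1]))
    print('pos',s['position'].round(1),'ytool',round(a,2),'tilt',M[2,2].round(4),'shift units',(M.T@d/60).round(3),'turn units',None if yaw is None else round(-((yaw-a+180)%360-180)/8,3))
E
python3 - <<'E'
from h import *
import pickle
c=pickle.load(open('top0.pkl','rb'));W=pts(c);T=tray(W);Z=W[...,2]
for x in range(-150,160,20):
    m=(abs(T[...,0]-x)<10)&(abs(T[...,1])<45)&(Z<64)
    zz=Z[m];zz=zz[zz<np.nanpercentile(zz,30)+4]
    print(x,m.sum(),np.median(zz).round(1))
m=(abs(T[...,0])<158)&(abs(T[...,1])<63)&(Z>42)&(Z<75)&(T[...,0]<-30)
n,l,st,ce=cv2.connectedComponentsWithStats(m.astype(np.uint8))
for i in range(1,n):
    if st[i,4]>20:
        k=l==i;print(st[i,4],T[k].mean(0).round(1),Z[k].min().round(1),Z[k].max().round(1))
plan((490.6,-318.6),230,-96.4)
E
```

```text
-150 342 30.5
-130 347 30.5
-110 373 30.6
-90 334 30.5
-70 352 30.9
-50 265 30.4
-30 359 30.4
-10 355 29.7
10 359 28.7
30 352 28.3
50 358 27.6
70 356 26.7
90 359 26.1
110 361 25.3
130 363 24.4
150 558 24.1
103 [-145.3  -16.9] 42.3 54.2
105 [-101.1  -23.6] 42.1 52.5
241 [-60.8   3.4] 42.1 70.8
104 [-145.9   13.2] 42.6 54.0
106 [-102.3   14.4] 42.0 53.5
pos [ 251.9 -625.7  230.4] ytool -68.07 tilt -1.0 shift units [ 5.601 -3.262  0.011] turn units 3.542
```

```bash
python3 -m inch '[[[0.8,-0.466,0],0,-1],[[0.8,-0.466,0],0,-1],[[0.8,-0.466,0],0,-1],[[0.8,-0.466,0],0,-1],[[0.8,-0.466,0],0,-1],[[0.8,-0.466,0],0,-1],[[0.8,-0.466,0],0,-1]]' 80; python3 -m inch '[[[0,0,0],0.885,-1],[[0,0,0],0.885,-1],[[0,0,0],0.885,-1],[[0,0,0],0.885,-1],[[0,0,0],0,-1]]'; python3 -c "
from h import *
plan((490.6,-318.6),107,-96.4)
c=cap('wrist','w1.png');W=pts(c);Z=W[...,2]
m=(Z>130)&(Z<160);print(m.sum(),cv2.minAreaRect(W[m][:,:2].astype(np.float32)),np.median(Z[m]))
m=(Z>80)&(Z<89);print(m.sum(),cv2.minAreaRect(W[m][:,:2].astype(np.float32)))
"
```

```text
time_s: 0.98
position: [491.4, -317.5, 231.0]
orientation: [0.982, 0.19, -0.0, -0.0]
ft_force: [-0.4, 0.3, 0.2]
gripper_width: 85.4
grasp_force: 0.0
time_s: 1.6
position: [490.5, -318.9, 230.9]
orientation: [0.998, -0.055, -0.0, -0.0]
ft_force: [-0.2, 0.1, 0.1]
gripper_width: 85.3
grasp_force: 0.0
pos [ 490.5 -318.9  230.9] ytool -96.3 tilt -1.0 shift units [ 2.000e-03 -5.000e-03  2.066e+00] turn units 0.013
1505 ((491.4166259765625, -320.4107666015625), (16.030929565429688, 30.49660873413086), 83.73701477050781) 149.87771241806186
2596 ((432.832275390625, -364.6773376464844), (266.6910400390625, 113.61187744140625), 34.831050872802734)
```

```bash
python3 -m inch '[[[0,0.01,0.7],0,-1],[[0,0,0.7],0,-1],[[0,0,0.4],0,-1],[[0,0,0.26],0,-1],[[0,0,0],0,-1],[[0,0,0],0,1],[[0,0,0],0,1],[[0,0,0],0,1]]' 80;python3 -m inch '[[[0,0,0],0,1],[[0,0,0],0,1],[[0,0,0],0,1],[[0,0,0],0,1]]' 80
```

```text
time_s: 2.65
position: [491.0, -319.9, 108.5]
orientation: [0.998, -0.056, 0.001, 0.0]
ft_force: [0.8, -0.4, -0.2]
gripper_width: 32.4
grasp_force: 0.0
time_s: 3.15
position: [491.0, -319.7, 108.3]
orientation: [0.998, -0.056, 0.0, 0.0]
ft_force: [-0.6, 1.1, 4.8]
gripper_width: 14.9
grasp_force: 78.4
```

```bash
python3 -m inch '[[[0,0,-0.1],0,1],[[0,0,-0.3],0,1],[[0,0,-0.7],0,1],[[0,0,-0.5],0,1],[[0,0,0],0,1],[[0,0,0],0,1]]' ;python3 -c "
from h import *
plan(fromtray(-80),208,-80.8)
print(status.state()['ft_force'])
cap('side','s1.png')"
```

```text
time_s: 3.9
position: [490.0, -319.3, 203.1]
orientation: [0.998, -0.056, -0.001, -0.0]
ft_force: [0.1, -0.0, -2.8]
gripper_width: 15.5
grasp_force: 78.1
pos [ 490.  -319.3  203.1] ytool -96.38 tilt -1.0 shift units [ 1.177 -5.225 -0.082] turn units -1.948
[ 0.08468379 -0.03257291 -2.75601942]
```

View pics/s1.png

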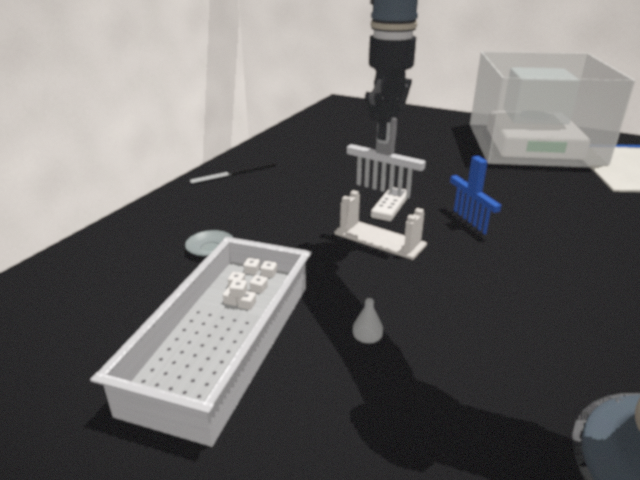

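The rake is held level and clear of its rest. I'll take it over the gap behind the front row and turn it to line up with the tray.

```bash
python3 -m inch '[[[0.196,-0.863,0],0,1],[[0.196,-0.863,0],0,1],[[0.196,-0.863,0],0,1],[[0.196,-0.863,0],0,1],[[0.196,-0.863,0],0,1],[[0.196,-0.863,0],0,1],[[0,0,0],-0.97,1],[[0,0,0],-0.97,1]]' ;python3 -m inch '[[[0,0,0],0,1],[[0,0,0],0,1]]' ;python3 -c "
from h import *
plan(fromtray(-83),153,-80.8)
print(status.state()['ft_force'])"
```

```text
time_s: 4.95
position: [594.5, -17.6, 201.8]
orientation: [0.997, 0.083, -0.002, -0.0]
ft_force: [-0.6, -1.2, -1.6]
gripper_width: 15.1
grasp_force: 78.6
time_s: 5.2
position: [594.9, -19.1, 202.9]
orientation: [0.997, 0.078, -0.001, -0.0]
ft_force: [0.5, -0.1, -2.4]
gripper_width: 15.1
grasp_force: 78.6
pos [594.9 -19.1 202.9] ytool -81.0 tilt -1.0 shift units [ 0.012 -0.005  0.831] turn units -0.025
[ 0.48676642 -0.12922393 -2.35015418]
```

```bash
python3 -m inch '[[[0,0,0.5],0,1],[[0,0,0.33],0,1],[[0,0,0],0,1],[[0,-0.12,0],0,1],[[0,-0.12,0],0,1],[[0,-0.12,0],0,1],[[0,-0.12,0],0,1],[[0,-0.12,0],0,1]]' ;python3 -m inch '[[[0,-0.08,0],0,1],[[0,0,-0.5],0,1],[[0,0.35,-0.5],0,1],[[0,0.35,0],0,1],[[0,0,0],0,1]]' ;python3 - <<'E'
from h import *
plan(fromtray(-80),129,-80.8)
c=cap('side','s2.png');cv2.imwrite('pics/s2c.png',cv2.resize(c['frame'][200:450,60:360],None,fx=2.2,fy=2.2))
E
```

```text
time_s: 6.2
position: [589.6, 17.4, 154.1]
orientation: [0.997, 0.08, 0.0, 0.0]
ft_force: [-0.2, -0.4, -1.4]
gripper_width: 15.2
grasp_force: 78.6
time_s: 6.82
position: [595.0, -22.9, 212.7]
orientation: [0.997, 0.077, -0.001, 0.001]
ft_force: [0.3, 0.3, -2.9]
gripper_width: 15.2
grasp_force: 78.6
pos [595.  -22.9 212.7] ytool -81.12 tilt -1.0 shift units [ 0.021 -0.12   1.395] turn units -0.041
```

View pics/s2c.png

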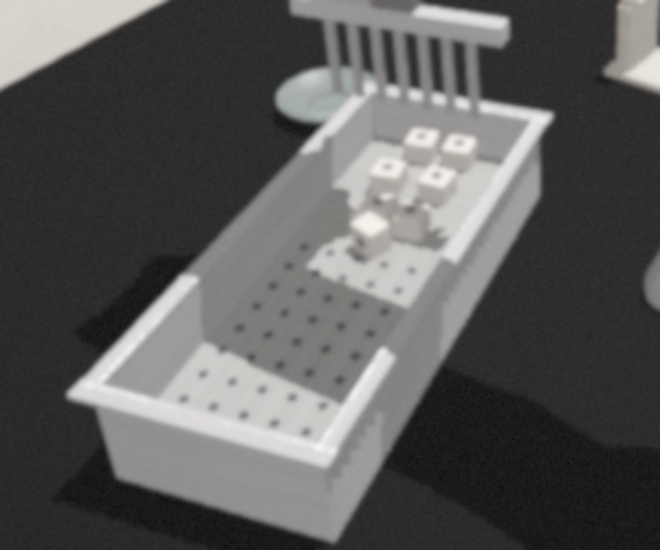

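The top chunk has dropped onto the floor ahead of the front pair, near (370,235) in the crop. Next I'll lower behind the front row and feel for the floor.

```bash
python3 -m inch '[[[0.02,-0.12,0],-0.04,1],[[0,0,0.5],0,1],[[0,0,0.5],0,1],[[0,0,0.32],0,1],[[0,0,0],0,1],[[0,0,0],0,1]]' ;python3 -m inch '[[[0,0,0.02],0,1],[[0,0,0],0,1]]';python3 -m inch '[[[0,0,0.02],0,1],[[0,0,0],0,1]]';python3 -m inch '[[[0,0,0.02],0,1],[[0,0,0],0,1]]'
```

```text
time_s: 7.62
position: [596.0, -11.6, 135.2]
orientation: [0.997, 0.083, 0.0, -0.0]
ft_force: [0.2, -0.3, -1.4]
gripper_width: 15.1
grasp_force: 78.6
time_s: 7.88
position: [595.9, -12.6, 134.2]
orientation: [0.997, 0.082, 0.001, 0.0]
ft_force: [-0.7, 0.3, -2.0]
gripper_width: 14.8
grasp_force: 78.6
time_s: 8.12
position: [595.5, -12.7, 132.4]
orientation: [0.997, 0.082, 0.0, 0.0]
ft_force: [0.2, 0.8, -2.3]
gripper_width: 15.2
grasp_force: 78.6
time_s: 8.38
position: [595.5, -12.7, 131.0]
orientation: [0.997, 0.082, -0.0, 0.0]
ft_force: [-1.1, 0.3, -2.8]
gripper_width: 15.3
grasp_force: 78.6
```

```bash
for i in 1 ; do python3 -m inch '[[[0,0,0.02],0,1],[[0,0,0],0,1]]';python3 -m inch '[[[0,0,0.02],0,1],[[0,0,0],0,1]]'; python3 -m inch '[[[0,0,0.01],0,1],[[0,0,0],0,1]]'; done | grep -E 'pos|ft'
```

```text
position: [595.5, -12.7, 129.8]
ft_force: [0.6, -0.6, -1.7]
position: [595.5, -12.7, 128.6]
ft_force: [0.3, 0.1, -2.4]
position: [595.7, -12.7, 128.2]
ft_force: [0.8, 0.7, -1.4]
```

```bash
for i in 1 ; do python3 -m inch '[[[0,0,0.01],0,1],[[0,0,0],0,1]]';python3 -m inch '[[[0,0,0.01],0,1],[[0,0,0],0,1]]'; python3 -m inch '[[[0,0,0.01],0,1],[[0,0,0],0,1]]'; done | grep -E 'pos|ft'
```

```text
position: [595.7, -12.7, 127.8]
ft_force: [-0.8, -0.5, 0.3]
position: [595.7, -12.7, 127.3]
ft_force: [-1.6, 0.7, 3.3]
position: [595.8, -12.7, 126.8]
ft_force: [-2.4, 0.7, 4.9]
```

```bash
for i in 1 ; do python3 -m inch '[[[0,-0.05,-0.007],0,1],[[0,-0.12,0],0,1],[[0,-0.12,0],0,1],[[0,-0.12,0],0,1],[[0,-0.12,0],0,1]]';python3 -m inch '[[[0,-0.12,0],0,1],[[0,-0.12,0.004],0,1],[[0,-0.12,0.004],0,1]]';  done | grep -E 'pos|ft'; python3 -c "
from h import *
print(tray(status.state()['position']))"
```

```text
position: [591.0, 17.9, 127.1]
ft_force: [1.0, -5.2, 3.5]
position: [587.0, 40.2, 126.4]
ft_force: [1.9, -5.6, 4.5]
[-23.58022201  -1.02239737]
```

```bash
for i in 1 ; do python3 -m inch '[[[0,-0.12,0.002],0,1],[[0,-0.12,0.002],0,1],[[0,-0.12,0.003],0,1],[[0,-0.12,0.003],0,1]]';python3 -m inch '[[[0,-0.12,0.004],0,1],[[0,-0.12,0.004],0,1],[[0,-0.12,0.004],0,1]]';  done | grep -E 'pos|ft'; python3 -c "
from h import *
print(tray(status.state()['position']))"
```

```text
position: [581.8, 69.1, 125.5]
ft_force: [0.4, -4.9, 4.0]
position: [578.3, 90.3, 124.8]
ft_force: [0.5, -4.0, 3.2]
[27.30412468 -0.46200236]
```

```bash
for i in 1 ; do python3 -m inch '[[[0,-0.12,0.004],0,1],[[0,-0.12,0.004],0,1],[[0,-0.12,0.004],0,1],[[0,-0.12,0.004],0,1]]';python3 -m inch '[[[0,-0.12,0.004],0,1],[[0,-0.12,0.004],0,1],[[0,-0.12,0.004],0,1],[[0,-0.12,0.004],0,1],[[0,0,0],0,1]]';  done | grep -E 'pos|ft'
python3 - <<'E'
from h import *
print(tray(status.state()['position']))
c=cap('side');cv2.imwrite('pics/s3c.png',cv2.resize(c['frame'][200:450,60:360],None,fx=2.2,fy=2.2))
E
```

```text
position: [573.6, 118.7, 123.9]
ft_force: [0.2, -3.3, 3.6]
position: [568.7, 148.3, 123.0]
ft_force: [-0.3, -0.1, 1.7]
[86.07080794 -0.22352197]
```

View pics/s3c.png

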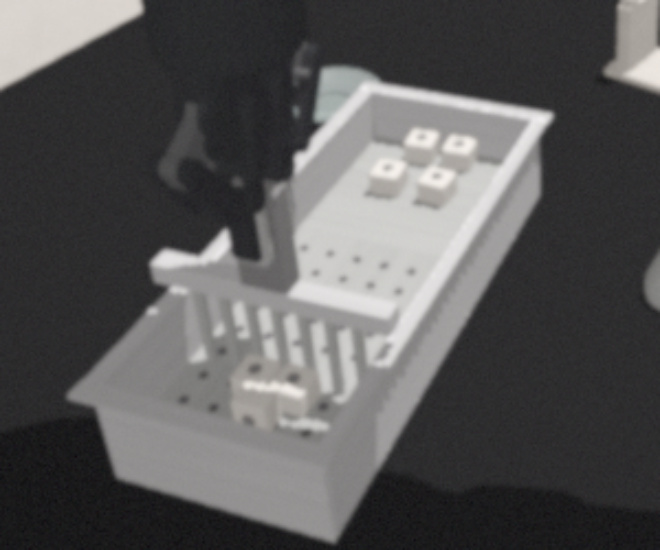

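All three front chunks sit just ahead of the teeth, and the middle and back pairs haven't moved. Next I'll lift and go back to the gap between the middle and back rows.

```bash
for i in 1 ; do python3 -m inch '[[[0,0.1,0],0,1],[[0,0,-0.5],0,1],[[0,0,-0.9],0,1],[[0,0.5,0],0,1],[[0,0.9,0],0,1],[[0,0.9,0],0,1],[[0,0.9,0],0,1],[[0,0.2,0],0,1]]';python3 -m inch '[[[0,0,0],0,1],[[0,0,0],0,1]]';  done | grep -E 'pos|ft'
python3 - <<'E'
from h import *
plan(fromtray(-123),132,-80.8)
c=cap('top');W=pts(c);T=tray(W);Z=W[...,2]
for name,c in(('top',c),('side',cap('side'))):
    W=pts(c);T=tray(W);Z=W[...,2]
    fl=30-np.clip(T[...,0]+40,0,None)*.034
    m=(abs(T[...,0])<158)&(abs(T[...,1])<62)&(Z-fl>10)&(Z<75)
    n,l,st,ce=cv2.connectedComponentsWithStats(m.astype(np.uint8))
    for i in range(1,n):
      if st[i,4]>20:
        k=l==i;print(name,st[i,4],T[k].min(0).round(1),T[k].max(0).round(1),(Z-fl)[k].max().round(1),np.median((Z-fl)[k]).round(1))
cv2.imwrite('pics/s4c.png',cv2.resize(c['frame'][200:450,60:360],None,fx=2.2,fy=2.2))
E
```

```text
position: [602.8, -66.8, 205.8]
ft_force: [-1.2, 0.4, -1.7]
position: [603.2, -58.3, 206.6]
ft_force: [0.3, 0.8, -1.8]
pos [603.2 -58.3 206.6] ytool -80.39 tilt -1.0 shift units [-0.021 -0.005  1.244] turn units 0.052
top 105 [-156.3  -29. ] [-134.2   -6.2] 22.9 18.6
top 52 [-101.6  -34.9] [-89.8 -13.1] 22.0 18.3
top 107 [-156.8    0.9] [-134.9   23.7] 23.1 18.5
top 53 [-102.1    2.3] [-91.2  24.7] 22.5 18.6
side 148 [-157.9  -30.7] [-131.4   -6.9] 19.2 16.3
side 150 [-157.9   -0.4] [-131.8   22.3] 20.0 16.3
side 163 [-111.9  -37.1] [-87.4 -14.1] 19.1 16.2
side 166 [-112.8    0.2] [-88.6  23.7] 19.1 16.3
side 834 [ 89.7 -23.1] [131.   24.2] 23.2 17.0
```

View pics/s4c.png

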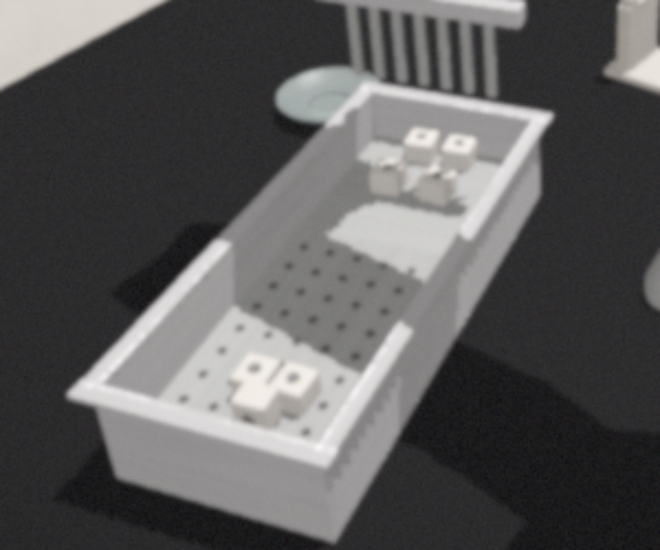

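All three far chunks now lie flat, at tray x of about 90–131. Next is the middle pair.

```bash
for i in 1 ; do python3 -m inch '[[[-0.02,0,0.4],0.05,1],[[0,0,0.5],0,1],[[0,0,0.37],0,1],[[0,0,0],0,1],[[0,0,0],0,1],[[0,0,0],0,1]]'; python3 -m inch '[[[0,0,0.01],0,1],[[0,0,0],0,1]]';  done | grep -E 'pos|ft'; python3 -c "
from h import *
print(tray(status.state()['position']))"
```

```text
position: [603.0, -60.5, 132.0]
ft_force: [-0.2, -1.2, -1.5]
position: [602.5, -60.9, 130.5]
ft_force: [-0.2, -0.3, -1.9]
[-125.86548705   -0.13886556]
```

```bash
for i in 1 ; do python3 -m inch '[[[0,-0.02,0.03],0,1],[[0,0,0],0,1]]'; python3 -m inch '[[[0,0,0.015],0,1],[[0,0,0],0,1]]';python3 -m inch '[[[0,0,0.008],0,1],[[0,0,0],0,1]]';  done | grep -E 'pos|ft'; python3 -c "
from h import *
print(tray(status.state()['position']))"
```

```text
position: [602.2, -59.5, 128.3]
ft_force: [1.1, -0.0, -1.8]
position: [602.3, -59.5, 127.8]
ft_force: [-0.8, -0.4, 0.4]
position: [602.3, -59.5, 127.4]
ft_force: [-1.5, 1.2, 2.3]
[-124.46408284   -0.16159376]
```

```bash
for i in 1 ; do python3 -m inch '[[[0,-0.12,0],0,1],[[0,-0.12,0],0,1],[[0,-0.12,0],0,1],[[0,-0.12,0],0,1],[[0,-0.12,0],0,1],[[0,-0.12,0],0,1]]'; python3 -c "
from h import *
print(tray(status.state()['position']))"; python3 -m inch '[[[0,-0.12,0],0,1],[[0,-0.12,0],0,1],[[0,-0.12,0],0,1],[[0,-0.12,0],0,1]]';  done | grep -E 'pos|ft|\[-'; python3 -c "
from h import *
print(tray(status.state()['position']))"
```

```text
position: [595.5, -16.8, 127.2]
ft_force: [2.4, -4.7, 3.8]
[-81.17262318  -0.33727318]
position: [590.8, 11.7, 127.1]
ft_force: [-0.0, -4.5, 3.3]
[-52.28904479  -0.25355829]
```

```bash
for i in 1 ; do python3 -m inch '[[[0,-0.12,0],0,1],[[0,-0.12,0.003],0,1],[[0,-0.12,0.004],0,1],[[0,-0.12,0.004],0,1],[[0,-0.12,0.004],0,1],[[0,-0.06,0.002],0,1],[[0,0,0],0,1]]'; done | grep -E 'pos|ft|\[-'; python3 -c "
from h import *
print(tray(status.state()['position']))"
python3 -m inch '[[[0,0.1,0],0,1],[[0,0,-0.5],0,1],[[0,0,-0.9],0,1],[[0,0,0],0,1],[[0,0,0],0,1]]'
python3 - <<'E'
from h import *
plan((490.6,-319.5),203,-96.35)
c=cap('side')
W=pts(c);T=tray(W);Z=W[...,2]
fl=30-np.clip(T[...,0]+40,0,None)*.034
m=(abs(T[...,0])<158)&(abs(T[...,1])<62)&(Z-fl>10)&(Z<75)
n,l,st,ce=cv2.connectedComponentsWithStats(m.astype(np.uint8))
for i in range(1,n):
      if st[i,4]>20:
        k=l==i;print(st[i,4],T[k].min(0).round(1),T[k].max(0).round(1),(Z-fl)[k].max().round(1))
E
```

```text
position: [584.4, 51.7, 126.0]
ft_force: [-0.0, -2.2, 4.7]
[-11.79175213  -0.27794439]
time_s: 18.77
position: [584.1, 45.0, 208.4]
orientation: [0.997, 0.079, -0.002, -0.0]
ft_force: [-0.6, -0.2, -2.7]
gripper_width: 14.8
grasp_force: 79.0
pos [584.1  45.  208.4] ytool -80.93 tilt -1.0 shift units [-2.497  5.753  0.092] turn units 1.928
60 [-153.3  -29.7] [-133.   -12.8] 19.9
148 [-156.3   -0.7] [-133.    22.1] 19.6
218 [ -8.5 -37.3] [ 14.7 -14.1] 18.6
224 [-8.9 -6.3] [16.9 23.5] 19.3
848 [ 89.1 -23.7] [131.4  24.3] 23.1
```

The layout is now 2 chunks at x≈-145, 2 at ≈+3 and 3 at ≈110, all in a single layer. Next I'll take the rake back to its rest.

```bash
python3 -m inch '[[[-0.356,0.821,0],0,1],[[-0.356,0.821,0],0,1],[[-0.356,0.821,0],0,1],[[-0.356,0.821,0],0,1],[[-0.356,0.821,0],0,1],[[-0.356,0.821,0],0,1],[[-0.356,0.821,0],0,1]]' >/dev/null; python3 -m inch '[[[0,0,0],0.965,1],[[0,0,0],0.965,1],[[0,0,0],0,1],[[0,0,0],0,1],[[0,0,0],0,1]]' |grep -E 'pos|ft'; python3 -c "
from h import *
plan((491,-319.7),140,-96.4)"
```

```text
position: [492.1, -319.1, 209.6]
ft_force: [-0.2, -0.0, -1.6]
pos [ 492.1 -319.1  209.6] ytool -96.31 tilt -1.0 shift units [-0.016  0.013  1.16 ] turn units 0.012
```

```bash
python3 -m inch '[[[-0.016,0.013,0.3],0.01,1],[[0,0,0.6],0,1],[[0,0,0.5],0,1],[[0,0,0],0,1],[[0,0,0],0,1],[[0,0,0],0,1]]' |grep -E 'pos|ft'
python3 - <<'E'
from h import *
plan((491,-319.7),108.3,-96.4)
c=cap('side');cv2.imwrite('pics/s5c.png',cv2.resize(c['frame'][120:280,300:460],None,fx=3.5,fy=3.5))
E
```

```text
position: [492.0, -320.6, 127.4]
ft_force: [-0.3, -1.1, -1.7]
pos [ 492.  -320.6  127.4] ytool -96.46 tilt -1.0 shift units [-0.02  -0.013  0.318] turn units -0.008
```

View pics/s5c.png

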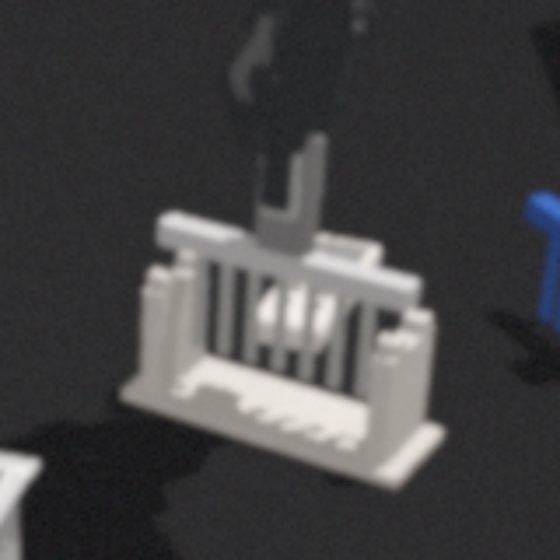

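The head bar is centred over the cheeks, between about (160,270) and (420,320) in the crop, so I'll lower it and let go.

```bash
python3 -m inch '[[[-0.016,-0.012,0],0,1],[[0,0,0.1],0,1],[[0,0,0.1],0,1],[[0,0,0.05],0,1],[[0,0,0],0,1]]' |grep -E 'pos|ft'; python3 -m inch '[[[0,0,0.04],0,1],[[0,0,0.02],0,1],[[0,0,0],0,1]]'|grep -E 'pos|ft'
```

```text
position: [490.1, -319.1, 110.5]
ft_force: [1.4, 0.3, -2.5]
position: [490.5, -319.4, 108.3]
ft_force: [-2.2, 1.3, 5.4]
```

```bash
python3 -m inch '[[[0,0,0],0,-1],[[0,0,0],0,-1],[[0,0,0],0,-1],[[0,0,0],0,-1],[[0,0,0],0,-1],[[0,0,0],0,-1]]' |grep -E 'pos|ft|wid'; python3 -m inch '[[[0,0,-0.3],0,-1],[[0,0,-0.6],0,-1],[[0,0,-0.7],0,-1],[[0,0,-0.7],0,-1],[[0,0,-0.5],0,-1],[[0,0,0],0,-1],[[0,0,0],0,-1],[[0,0,0],0,-1]]'|grep -E 'pos|ft|time|wid'
python3 - <<'E'
from h import *
c=cap('wrist');W=pts(c);Z=W[...,2]
m=(Z>130)&(Z<170);print(m.sum(),cv2.minAreaRect(W[m][:,:2].astype(np.float32)),np.median(Z[m]))
c=cap('side','s6.png')
E
```

```text
position: [490.3, -319.3, 107.4]
ft_force: [0.4, 0.6, 0.2]
gripper_width: 85.3
time_s: 23.88
position: [489.6, -318.9, 274.3]
ft_force: [0.3, -0.1, -0.7]
gripper_width: 85.8
1329 ((422.8983459472656, -393.3802185058594), (228.59555053710938, 31.41013526916504), 46.9139404296875) 149.6845515465953
```

View pics/s6.png

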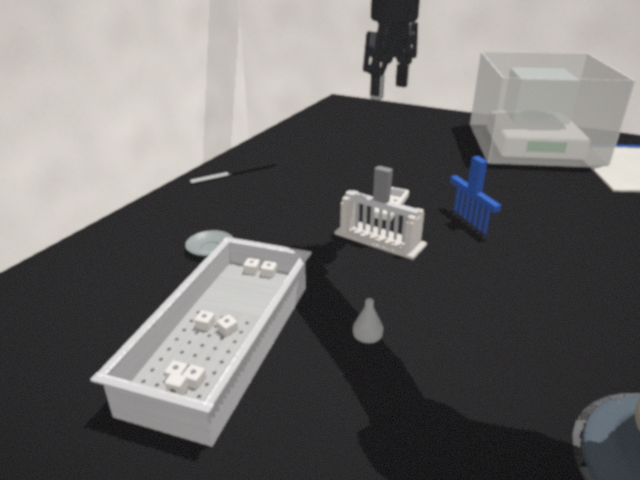

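The rake hangs in its rest at (382,220). The chunks lie 2/2/3 along the tray at (260,266), (215,322) and (185,375), and the remote, dish and cone haven't moved.

```bash
python3 -c "
from h import *
print(ticket.finish_job())"
```

```text
the job is handed in; nothing more can be done
None
```

The job is handed in: the chunks lie in a single layer, 2/2/3 by thirds from the heaped end, the rake hangs back in its rest, and the highest net load I read on the tray was about 7 N.

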